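# Sweep the nuts into the counting tray's trough and shut the cover

## Robot

A 6-joint arm with a two-finger parallel gripper is mounted at the origin on a cart in front of the work surface, level with it; the furniture and walls round the work are solid. World frame = base frame: x ahead of the robot, y to its left, z up, the work surface at z = 0. Lengths are in m, angles in rad, forces in N, time in s.
With the tool pointing down it reaches from about 0.4 to 0.825 m from the base axis. Payload 7 kg.
Tool frame: the origin (TCP) lies on the centre line of the jaws, within the pads' length; the fingertips stand tip_reach ahead of it and the grasp point (between the pads) is the TCP (tip_reach is the distance from the TCP to the fingertips, in m); z points along the fingers, y is the line along which they close (so a half turn about z gives the same grasp; the last joint's range is limited). The gripper opens to 88 mm and grips with 3 to 60 N. Pads are 19 mm wide; open, the fingers measure 130 mm over their backs; the gripper's body (78 mm by 193 mm) begins 47 mm behind the grasp point.
Start: joints at [1.522, 0.359, 0.012, 0, -1.224, -0.288], TCP at [0.223, 0.637, 0.246] pointing down, gripper open.
Joint ranges: [-3.07, 3.07], [-1.43, 2.12], [-1.02, 1.25], [-3.03, 1.67], [-3.05, -0], [-3.03, 3.03]. Speed limits (rad/s): [2.39, 2.39, 3.01, 3.14, 3.14, 3.14].

## Interface

Orientations are given as [roll, pitch, yaw] about the fixed x, y, z axes, in that order (R = Rz(yaw) Ry(pitch) Rx(roll)).
In Python, from station import get_state, grab_frame, calibration, job_done, find_in, mark_of, tip_reach gives the robot as it stands.
- The arm moves only by the shell command python3 -m handwheel 'ROWS' [OPENING] [FORCE]. ROWS is JSON, a list of rows, each an object with "delta_pos": the shift along the world's x, y, z in units of 30 mm (1.0 is 30 mm), a list of three; "dr": the turn, a rotation vector about the world's x, y, z in degrees, a list of three. In form: [{"delta_pos": [tx, ty, tz], "dr": [rx, ry, rz]}, ...]. A call has 1 to 10 rows; each row shifts and turns the commanded pose from where the row before left it; what a row does not reach is not made up. A row lasts 1/10 s, in which the tool goes at most 50 mm and 8.59 degrees, less where a joint would pass 70% of its speed; a pose out of reach is approached as far as the arm can. A call is refused whole if a number of a shift passes 1 or a number of a turn 8.59, either way. A call with a gripper value outside its range is refused whole. OPENING is the closure, from -1 (fully open) to 1 (shut), set as the call begins (- or left out, the last holds). The fingers move at their own pace and stop on an object; FORCE is the grip in N (left out, the last holds). Time passes only in rows, so rows that do not move let the fingers close. It gives the time, the measured TCP pose, the force, the opening and the grip force at its end, in the units of the state.
- get_state(): the state, without advancing time (a new reading comes with each control period).
- grab_frame(name): name is "scene" or "top" or "wrist"; returns the picture (480x640x3 uint8, red, green, blue); there is no depth.
- calibration(name): a dict with "fx", "fy", "cx", "cy" (pixels), "extrinsics" (4x4, takes a point from world to camera coordinates). Camera axes: x right, y down, z forward; pixel columns grow to the right and rows downward; lengths in m; the calibration is good to about 2 mm. A picture is of the moment at which its call begins: read the wrist's pose just before it. calibration takes no time and is no camera call; for the wrist camera it gives the pose at the moment of the call.
- job_done(): hands the job in; it is judged then, once.
Trained networks look in the newest picture that a camera, given by its name, has taken for a name from the list of things; names that differ only in an ending like _2 or _b are one class to them, and where a whole thing is asked for, a point or a joint stands for the part that bears it (a point fixed in the world has none). Each returns a list of dicts, best first, with "conf" (0 to 1); they miss things now and then, are a little off and sometimes report something else, mostly with a low value. They report only what shows in the picture. A call takes as long as a camera call.
- find_in(camera, query): "location" ([column, row] in pixels, amid what is visible of it).
- mark_of(camera, query): "location" ([column, row] in pixels: a listed point, or the origin of a listed thing).
The state is a dict: "t": time; "q": joint angles; "qd": joint speeds; "joint_efforts": joint torques, N m; "eef_pos": TCP position; "ee_rot": TCP orientation; "force": force on the tool from outside, world axes, zero at the start; "moment": the same for the moment, N m; "width": finger opening in m; "gripper_force": force on a finger pad.
Only numpy, scipy, OpenCV 4.12 (cv2) and the standard library are available. Lean on these libraries where they do the work, as an engineer would, in place of code of your own. Each camera call takes 0.05 s, during which the arm holds its last target. There are 200 camera calls.

## Task

On the counting tray, sweep the three loose hex nuts off the deck into the trough with your closed fingers, and leave the bolt lying on the deck. Then push the trough's cover fully shut, so that the nuts stay in when the tray is carried over to the fairing. Push gently, grip or pick up nothing, and let the things round the tray stay where they are.

Things in the scene. Friction and masses are not known exactly. Their poses are not given: they have to be found in the camera images.
- counting_tray: white counting tray on rubber feet, does not shift when pushed, 200 mm along own x, own y from -110 to +98 mm, own z up; at the start own y points roughly to the robot's left (world +y). Origin at table height, at the middle of its length. It is a flat deck with a trough along the deck's +y side; low rear wall at y = -110 to -105 mm, with an open spout, out to y = -128 mm, at x = +57 to +99 mm.
- deck_centre (a point): centre of the deck's top, 30 mm above the table, at tray y = -30 mm; axes as the tray's. The deck is clear over 190 mm along x and 150 mm along y. Walls 5 mm thick rise 12 mm above it at both x ends and along its -y edge; along its +y edge (75 mm from this point) there is no wall: it drops straight into the trough.
- trough_centre (a point): centre of the trough's floor, 4 mm above the table, at tray y = +69 mm; axes as the tray's. The trough is 48 mm wide (y) and 190 mm long (x), 26 mm deep, open on top while the cover stands open; its outer and end walls are level with the deck.
- trough_cover (a joint): angle of the trough's grey cover in rad: 0 = shut, flat over the trough (its top 34 mm above the table); open at about 1.7 to 1.95 (upright is 1.57, stop at 2.0). Plate 192 x 56 x 2.5 mm. Hinge line parallel to tray x, at tray y = +98.5 mm, 32.5 mm above the table. Stiff hinge: stays where left, turns under about 0.5 N at the edge. Pushed from outside towards the deck it folds down over the trough.
- cover_edge (a point): middle of the cover's free edge, 56 mm from the hinge line (moves with the cover).
- nut_a: steel M12 hex nut, 19 mm over the flats (22 mm over the corners), 10 mm thick, 17 g, lying flat and alone on the tray's deck at the start; origin at its centre, 5 mm above the deck; own z is its bore.
- nut_b: steel M12 hex nut, 19 mm over the flats (22 mm over the corners), 10 mm thick, 17 g, lying flat and alone on the tray's deck at the start; origin at its centre, 5 mm above the deck; own z is its bore.
- nut_c: steel M12 hex nut, 19 mm over the flats (22 mm over the corners), 10 mm thick, 17 g, lying flat and alone on the tray's deck at the start; origin at its centre, 5 mm above the deck; own z is its bore.
- bolt: steel M12 hex bolt, 52 mm long, head 19 mm over flats, shank 12 mm; lies on its side roughly along tray y; origin mid-length on its axis, 8 mm above the deck. It stays on the deck. Nuts and bolt start in a row of four places along tray x, 44 mm apart (about -66, -22, +22, +66 mm, any order), at tray y = -45 to 0 mm.
- mix_cup: white plastic mixing cup, 60 mm wide, 42 mm tall, standing left of the tray, on the robot's side; origin at the centre of its foot. A bystander.
- sanding_block: sanding block, 46 x 86 x 25 mm, lying on the table beyond the tray's far left corner; origin at the centre of its underside. A bystander.
- tweezers: steel tweezers, 129 mm long, lying on the table along the tray's spout side; origin at the middle of the underside, length along own y. A bystander.
- marker: marker pen, 135 mm long, lying on the table beyond the tray's far end; origin at the middle of the underside, length along own y. A bystander.
- screwdriver: screwdriver with a yellow handle, 170 mm long, lying on the table on the robot's side of the tray; origin at the middle of the underside. A bystander.
- eraser: eraser, 21 x 48 x 13 mm, lying on the table on the robot's side of the tray; origin at the middle of the underside. A bystander.

How it is judged:
By the outcome, as a careful person would: the job done as asked, in the order asked, and still so for the second after the job is handed in, with the robot touching nothing.
It also fails if it takes over 58 s, if anything falls off the work surface, if the arm or the gripper's body presses on something with over 40 N, if the wrist force passes 120 N, or if a joint passes its speed limit or range.

## Working session

There is one attempt and no reset: what is moved stays moved. The work goes in short steps, Python scripts to look and compute and a shell command to move; the robot and the scene stay as the last step left them, time stands still between calls to the robot, and variables do not carry over. Pictures are saved under pics/ and viewed, at most 10 in all, crops included, and the job is handed in when it is done.

```bash
mkdir -p pics; cat > h.py <<'E'
import numpy as np, cv2
from station import *
def ray(cam,px):
    c=calibration(cam);E=np.array(c["extrinsics"]);R,t=E[:3,:3],E[:3,3]
    d=R.T@np.array([(px[0]-c["cx"])/c["fx"],(px[1]-c["cy"])/c["fy"],1]);return -R.T@t,d
def onz(cam,px,z):
    o,d=ray(cam,px);return o+d*(z-o[2])/d[2]
def proj(cam,p):
    c=calibration(cam);E=np.array(c["extrinsics"]);q=E[:3,:3]@np.array(p)+E[:3,3]
    return [c["fx"]*q[0]/q[2]+c["cx"],c["fy"]*q[1]/q[2]+c["cy"]]
def snap(cam,name):
    f=grab_frame(cam);cv2.imwrite(f"pics/{name}.png",f[:,:,::-1]);return f
E
python3 - <<'E'
from h import *
np.set_printoptions(precision=3,suppress=True)
print(tip_reach, get_state())
Z=dict(deck_centre=.03,trough_centre=.004,counting_tray=0,nut_a=.035,bolt=.038,mix_cup=0,sanding_block=0,tweezers=0,marker=0,screwdriver=0,eraser=0)
for cam in("top","scene"):
    snap(cam,cam+"0")
    for k,z in Z.items():
        for r in mark_of(cam,k)[:4]:
            if r["conf"]>.3: print(cam,k,round(r["conf"],2),np.round(r["location"]),onz(cam,r["location"],z)[:2])
    for r in mark_of(cam,"cover_edge")[:1]: print(cam,"edge",r)
print(get_state()["t"])
E
```

```text
0.019 {'t': 0.0, 'q': array([ 1.522,  0.359,  0.011, -0.   , -1.224, -0.288]), 'qd': array([-0.001,  0.001,  0.001, -0.   , -0.   , -0.   ]), 'joint_efforts': array([ -0.   , -58.272,  29.305,   6.997,   0.007,  -0.   ]), 'eef_pos': array([0.223, 0.637, 0.245]), 'ee_rot': array([ 3.14 , -0.   , -0.337]), 'force': array([-0.373, -0.347, -0.596]), 'moment': array([-0.012, -0.021,  0.006]), 'gripper_force': 0.0, 'width': 0.08770486819436299}
top deck_centre 0.9 [332. 266.] [0.497 0.222]
top trough_centre 0.83 [270. 269.] [0.495 0.328]
top counting_tray 0.59 [315. 268.] [0.496 0.25 ]
top nut_a 0.65 [326. 278.] [0.476 0.233]
top nut_a 0.61 [330. 303.] [0.433 0.228]
top nut_a 0.54 [312. 226.] [0.565 0.256]
top bolt 0.63 [330. 252.] [0.52  0.225]
top mix_cup 0.92 [206. 332.] [0.388 0.44 ]
top sanding_block 0.65 [241. 148.] [0.71  0.377]
top tweezers 0.71 [324. 275.] [0.482 0.235]
top tweezers 0.58 [274. 358.] [0.343 0.323]
top tweezers 0.55 [393. 277.] [0.477 0.115]
top tweezers 0.35 [272. 267.] [0.499 0.325]
top marker 0.57 [310. 197.] [0.621 0.257]
top screwdriver 0.65 [363. 355.] [0.344 0.171]
top eraser 0.76 [275. 354.] [0.349 0.322]
top edge {'location': [246.3, 265.4], 'conf': 0.58}
scene deck_centre 0.65 [318. 257.] [0.497 0.222]
scene deck_centre 0.33 [234. 238.] [0.378 0.363]
scene trough_centre 0.61 [298. 247.] [0.5   0.327]
scene counting_tray 0.7 [228. 261.] [0.354 0.326]
scene counting_tray 0.63 [309. 266.] [0.492 0.249]
scene nut_a 0.53 [285. 259.] [0.434 0.229]
scene nut_a 0.49 [306. 256.] [0.474 0.225]
scene nut_a 0.39 [345. 245.] [0.564 0.243]
scene bolt 0.47 [327. 254.] [0.512 0.216]
scene mix_cup 0.56 [236. 238.] [0.399 0.426]
scene sanding_block 0.76 [377. 227.] [0.71  0.368]
scene tweezers 0.41 [333. 297.] [0.483 0.128]
scene eraser 0.82 [224. 263.] [0.345 0.321]
scene eraser 0.71 [297. 246.] [0.503 0.342]
scene edge {'location': [234.7, 241.0], 'conf': 0.71}
1.3
```

```bash
python3 - <<'E'
import cv2
a=cv2.imread('pics/top0.png')[110:390,170:450];cv2.imwrite('pics/top0c.png',cv2.resize(a,(600,600),interpolation=3))
E
```

```text
(no output)
```

View pics/top0c.png

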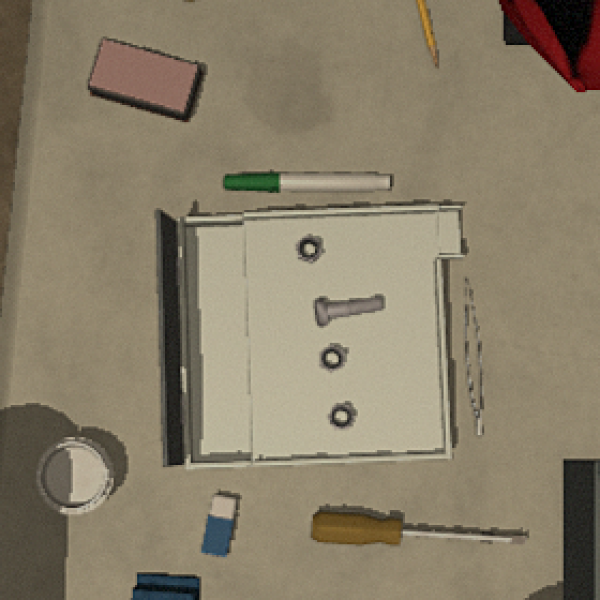

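View pics/scene0.png

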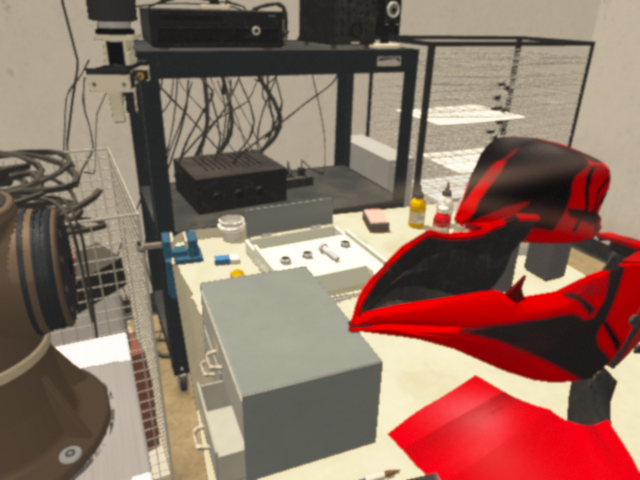

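The pictures show the tray square-on with a yaw of about +2.5°. The cover is open on the left (+y). The row from far to near is nut, bolt, nut, nut, at crop (310,248), (350,308), (333,357) and (342,415). This fits the 44 mm spacing. I'll close the fingers and come in over the far nut.

```bash
python3 -m handwheel '[{"delta_pos":[0.75,-0.95,0],"dr":[0,0,-8.5]},{"delta_pos":[0.75,-0.95,0],"dr":[0,0,-8.5]},{"delta_pos":[0.75,-0.95,0],"dr":[0,0,-8.5]},{"delta_pos":[0.75,-0.95,0],"dr":[0,0,-8.5]},{"delta_pos":[0.75,-0.95,0],"dr":[0,0,-8.5]},{"delta_pos":[0.75,-0.95,0],"dr":[0,0,-8.5]},{"delta_pos":[0.75,-0.95,0],"dr":[0,0,-8.5]},{"delta_pos":[0.75,-0.95,0],"dr":[0,0,-8.5]},{"delta_pos":[0.75,-0.95,0],"dr":[0,0,0]},{"delta_pos":[0.75,-0.95,0],"dr":[0,0,0]}]' 1 10
```

```text
t: 2.3
eef_pos: [0.4488, 0.3508, 0.2458]
ee_rot: [-3.141, 0.0, -1.524]
force: [-0.4, -0.0, 0.6]
width: 0.0131
gripper_force: 0.0
```

```bash
python3 -m handwheel '[{"delta_pos":[0.63,-0.81,0],"dr":[0,0,0]},{"delta_pos":[0.63,-0.81,-0.2],"dr":[0,0,0]},{"delta_pos":[0.63,-0.81,-0.5],"dr":[0,0,0]},{"delta_pos":[0.63,-0.81,-0.8],"dr":[0,0,0]},{"delta_pos":[0.63,-0.81,-0.8],"dr":[0,0,0]},{"delta_pos":[0.63,-0.81,-0.5],"dr":[0,0,0]},{"delta_pos":[0,0,0],"dr":[0,0,0]}]' 1 10
python3 - <<'E'
from h import *
np.set_printoptions(precision=3,suppress=True)
print(get_state()["eef_pos"])
f=snap("wrist","w1")
for k,z in dict(nut_a=.035,bolt=.038,deck_centre=.03).items():
    for r in mark_of("wrist",k)[:4]:
        if r["conf"]>.25: print(k,round(r["conf"],2),np.round(r["location"]),onz("wrist",r["location"],z)[:2])
E
```

```text
t: 3.0
eef_pos: [0.5617, 0.203, 0.1588]
ee_rot: [3.138, -0.003, -1.527]
force: [-0.9, 0.5, -0.6]
width: 0.0005
gripper_force: 0.0
[0.562 0.203 0.159]
nut_a 0.62 [473. 267.] [0.43  0.232]
nut_a 0.41 [312. 283.] [0.566 0.253]
bolt 0.89 [373. 255.] [0.516 0.226]
bolt 0.59 [386. 274.] [0.504 0.242]
deck_centre 0.82 [398. 256.] [0.493 0.228]
```

View pics/w1.png

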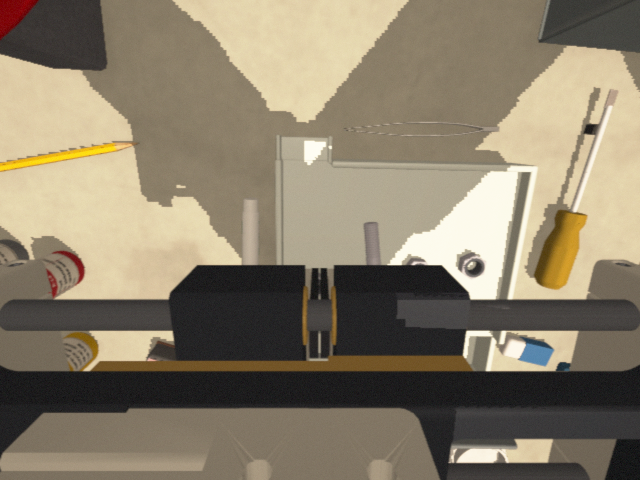

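The wrist view confirms the near nut at (473,267), the bolt at (372,230) and the tray nearly parallel to the tool. The far nut is hidden behind the fingers. I'll descend behind it.

```bash
python3 -m handwheel '[{"delta_pos":[0.03,0,-0.8],"dr":[0,0,0]},{"delta_pos":[0.03,0,-0.8],"dr":[0,0,0]},{"delta_pos":[0,0,-0.8],"dr":[0,0,0]},{"delta_pos":[0,0,-0.7],"dr":[0,0,0]},{"delta_pos":[0,0,-0.35],"dr":[0,0,0]},{"delta_pos":[0,0,0],"dr":[0,0,0]},{"delta_pos":[0,0,0],"dr":[0,0,0]}]'
```

```text
t: 3.9
eef_pos: [0.5637, 0.2071, 0.0591]
ee_rot: [-3.14, 0.001, -1.523]
force: [0.5, -0.1, 0.4]
width: 0.0006
gripper_force: 0.0
```

```bash
python3 -m handwheel '[{"delta_pos":[0,0,-0.12],"dr":[0,0,0]},{"delta_pos":[0,0.1,-0.1],"dr":[0,0,0]},{"delta_pos":[0,0.25,0],"dr":[0,0,0]},{"delta_pos":[0,0.25,0],"dr":[0,0,0]},{"delta_pos":[0,0.25,0],"dr":[0,0,0]},{"delta_pos":[0,0.25,0],"dr":[0,0,0]},{"delta_pos":[0,0.25,0],"dr":[0,0,0]},{"delta_pos":[0,0.25,0],"dr":[0,0,0]}]'
python3 -m handwheel '[{"delta_pos":[0,0.25,0],"dr":[0,0,0]},{"delta_pos":[0,0.25,0],"dr":[0,0,0]},{"delta_pos":[0,0.25,0],"dr":[0,0,0]},{"delta_pos":[0,0.25,0],"dr":[0,0,0]},{"delta_pos":[0,0.25,0],"dr":[0,0,0]},{"delta_pos":[0,0.25,0],"dr":[0,0,0]},{"delta_pos":[0,0.25,0],"dr":[0,0,0]},{"delta_pos":[0,0,0],"dr":[0,0,0]}]'
```

```text
t: 4.7
eef_pos: [0.5633, 0.255, 0.0515]
ee_rot: [-3.142, -0.0, -1.523]
force: [0.9, 0.0, 0.3]
width: 0.0006
gripper_force: 0.1
t: 5.5
eef_pos: [0.5634, 0.3078, 0.0514]
ee_rot: [-3.141, 0.0, -1.523]
force: [-0.4, 0.2, -0.0]
width: 0.0007
gripper_force: 0.0
```

```bash
python3 -m handwheel '[{"delta_pos":[0,0,0.9],"dr":[0,0,0]},{"delta_pos":[0,-0.2,0.9],"dr":[0,0,0]},{"delta_pos":[-0.6,-0.8,0.1],"dr":[0,0,0]},{"delta_pos":[-0.65,-0.8,0],"dr":[0,0,0]},{"delta_pos":[-0.65,-0.8,0],"dr":[0,0,0]},{"delta_pos":[-0.65,-0.8,0],"dr":[0,0,0]},{"delta_pos":[-0.5,-0.7,0],"dr":[0,0,0]},{"delta_pos":[0,0,0],"dr":[0,0,0]},{"delta_pos":[0,0,0],"dr":[0,0,0]}]'
python3 - <<'E'
from h import *
np.set_printoptions(precision=3,suppress=True)
for c in ("top","wrist"):
  snap(c,c+"2")
  for k,z in dict(nut_a=.035,bolt=.038).items():
    for r in mark_of(c,k)[:4]:
        if r["conf"]>.25: print(c,k,round(r["conf"],2),np.round(r["location"]),onz(c,r["location"],z)[:2])
E
```

```text
t: 6.4
eef_pos: [0.4719, 0.1836, 0.109]
ee_rot: [-3.141, 0.001, -1.524]
force: [0.8, 0.3, 0.3]
width: 0.0007
gripper_force: 0.0
top nut_a 0.49 [265. 231.] [0.557 0.334]
top bolt 0.54 [330. 254.] [0.516 0.225]
```

View pics/top2.png

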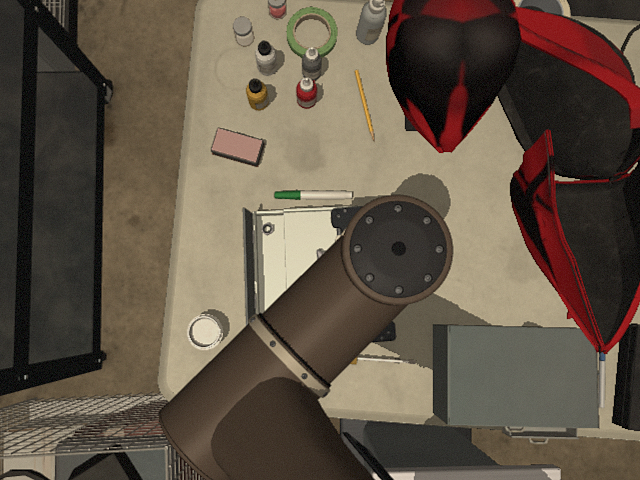

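The far nut lies in the trough at (267,229) and the bolt hasn't moved. Next is the middle nut.

```bash
python3 -m handwheel '[{"delta_pos":[0,0,-0.8],"dr":[0,0,0]},{"delta_pos":[0,0,-0.75],"dr":[0,0,0]},{"delta_pos":[0,0,-0.35],"dr":[0,0,0]},{"delta_pos":[0,0.3,0],"dr":[0,0,0]},{"delta_pos":[0,0.25,0],"dr":[0,0,0]},{"delta_pos":[0,0.25,0],"dr":[0,0,0]},{"delta_pos":[0,0.25,0],"dr":[0,0,0]},{"delta_pos":[0,0.25,0],"dr":[0,0,0]},{"delta_pos":[0,0.25,0],"dr":[0,0,0]}]'
python3 -m handwheel '[{"delta_pos":[0,0.25,0],"dr":[0,0,0]},{"delta_pos":[0,0.25,0],"dr":[0,0,0]},{"delta_pos":[0,0.25,0],"dr":[0,0,0]},{"delta_pos":[0,0.25,0],"dr":[0,0,0]},{"delta_pos":[0,0.25,0],"dr":[0,0,0]},{"delta_pos":[0,0.25,0],"dr":[0,0,0]},{"delta_pos":[0,0.25,0],"dr":[0,0,0]},{"delta_pos":[0,0.25,0],"dr":[0,0,0]},{"delta_pos":[0,0.25,0],"dr":[0,0,0]},{"delta_pos":[0,0.2,0],"dr":[0,0,0]}]'
```

```text
t: 7.6
eef_pos: [0.4718, 0.231, 0.0517]
ee_rot: [-3.141, 0.0, -1.523]
force: [-0.4, -0.4, 0.0]
width: 0.0005
gripper_force: 0.1
t: 8.6
eef_pos: [0.4718, 0.3045, 0.0515]
ee_rot: [-3.142, 0.0, -1.523]
force: [-0.5, -0.3, -0.1]
width: 0.0006
gripper_force: 0.0
```

```bash
python3 -m handwheel '[{"delta_pos":[0,0.05,0.2],"dr":[0,0,0]},{"delta_pos":[0,0,0.8],"dr":[0,0,0]},{"delta_pos":[-0.2,-0.4,0.4],"dr":[0,0,0]},{"delta_pos":[-0.3,-0.9,0],"dr":[0,0,0]},{"delta_pos":[-0.3,-0.9,0],"dr":[0,0,0]},{"delta_pos":[-0.3,-0.9,0],"dr":[0,0,0]},{"delta_pos":[-0.2,-0.9,0],"dr":[0,0,0]},{"delta_pos":[0,-0.1,0],"dr":[0,0,0]},{"delta_pos":[0,0,0],"dr":[0,0,0]}]'
```

```text
t: 9.5
eef_pos: [0.433, 0.1819, 0.0941]
ee_rot: [-3.141, 0.001, -1.524]
force: [0.2, 0.3, 0.6]
width: 0.0005
gripper_force: 0.0
```

```bash
python3 -m handwheel '[{"delta_pos":[0,0,-0.6],"dr":[0,0,0]},{"delta_pos":[0,0,-0.55],"dr":[0,0,0]},{"delta_pos":[0,0,-0.25],"dr":[0,0,0]},{"delta_pos":[0,0.3,0],"dr":[0,0,0]},{"delta_pos":[0,0.25,0],"dr":[0,0,0]},{"delta_pos":[0,0.25,0],"dr":[0,0,0]},{"delta_pos":[0,0.25,0],"dr":[0,0,0]},{"delta_pos":[0,0.25,0],"dr":[0,0,0]},{"delta_pos":[0,0.25,0],"dr":[0,0,0]}]'
python3 -m handwheel '[{"delta_pos":[0,0.25,0],"dr":[0,0,0]},{"delta_pos":[0,0.25,0],"dr":[0,0,0]},{"delta_pos":[0,0.25,0],"dr":[0,0,0]},{"delta_pos":[0,0.25,0],"dr":[0,0,0]},{"delta_pos":[0,0.25,0],"dr":[0,0,0]},{"delta_pos":[0,0.25,0],"dr":[0,0,0]},{"delta_pos":[0,0.25,0],"dr":[0,0,0]},{"delta_pos":[0,0.25,0],"dr":[0,0,0]},{"delta_pos":[0,0.25,0],"dr":[0,0,0]},{"delta_pos":[0,0.3,0],"dr":[0,0,0]}]'
```

```text
t: 10.4
eef_pos: [0.4328, 0.2296, 0.0518]
ee_rot: [-3.141, 0.0, -1.523]
force: [-0.2, -0.1, 0.1]
width: 0.0008
gripper_force: 0.1
t: 11.4
eef_pos: [0.4327, 0.3058, 0.0514]
ee_rot: [3.142, -0.0, -1.524]
force: [0.6, 0.5, 0.4]
width: 0.0006
gripper_force: 0.0
```

```bash
python3 -m handwheel '[{"delta_pos":[0,0.05,0.3],"dr":[0,0,0]},{"delta_pos":[0,0,0.9],"dr":[0,0,0]},{"delta_pos":[0,0,0.95],"dr":[0,0,0]},{"delta_pos":[0,0,0.95],"dr":[0,0,0]},{"delta_pos":[0.2,0,0.9],"dr":[0,0,0]},{"delta_pos":[0.5,0.9,0],"dr":[0,0,0]},{"delta_pos":[0.5,0.9,0],"dr":[0,0,0]},{"delta_pos":[0.5,0.9,0],"dr":[0,0,0]},{"delta_pos":[0.4,0.9,0],"dr":[0,0,0]},{"delta_pos":[0,0,0],"dr":[0,0,0]}]'
python3 - <<'E'
from h import *
np.set_printoptions(precision=3,suppress=True)
print(get_state()["eef_pos"])
a=snap("top","top3");b=snap("wrist","w3")
for c in ("top","wrist"):
  for k,z in dict(nut_a=.009,bolt=.038,cover_edge=.087,mix_cup=0).items():
    for r in mark_of(c,k)[:4]:
        if r["conf"]>.25: print(c,k,round(r["conf"],2),np.round(r["location"]),onz(c,r["location"],z)[:2])
a=cv2.resize(a[150:400,180:430],(400,400));b=cv2.resize(b,(400,300))
o=np.zeros((400,800,3),np.uint8);o[:,:400]=a;o[:300,400:]=b;cv2.imwrite("pics/c3.png",o[:,:,::-1])
E
```

```text
t: 12.4
eef_pos: [0.497, 0.4173, 0.1714]
ee_rot: [-3.141, 0.0, -1.523]
force: [-0.6, -1.1, -0.7]
width: 0.0002
gripper_force: 0.0
[0.497 0.417 0.171]
top nut_a 0.6 [270. 307.] [0.429 0.329]
top nut_a 0.6 [266. 229.] [0.564 0.335]
top nut_a 0.54 [239. 150.] [0.705 0.38 ]
top nut_a 0.41 [282. 280.] [0.475 0.309]
top bolt 0.58 [333. 259.] [0.508 0.221]
top bolt 0.57 [272. 355.] [0.35  0.324]
top cover_edge 0.93 [244. 266.] [0.494 0.365]
top mix_cup 0.59 [206. 330.] [0.392 0.44 ]
top mix_cup 0.33 [276. 354.] [0.35 0.32]
wrist nut_a 0.94 [349.  96.] [0.476 0.307]
wrist nut_a 0.64 [397. 128.] [0.433 0.33 ]
wrist cover_edge 0.78 [327. 165.] [0.494 0.359]
wrist cover_edge 0.4 [174.  12.] [0.588 0.275]
wrist mix_cup 0.83 [429. 244.] [0.388 0.436]
```

View pics/c3.png

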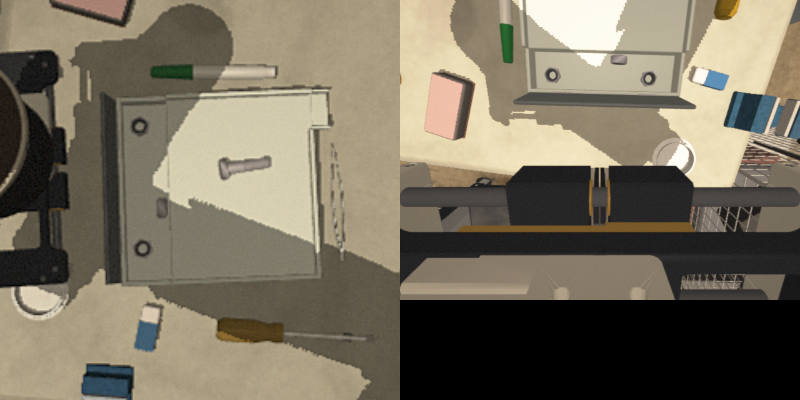

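All three nuts are in the trough. The middle one stands on edge against the deck side at crop (162,207), about 20 mm tall and below the cover. The bolt is still on the deck. The cover edge is at about y 0.363, and the fingers are outside it. Next I'll lower and push.

```bash
python3 -m handwheel '[{"delta_pos":[0,0,-0.9],"dr":[0,0,0]},{"delta_pos":[0,0,-0.9],"dr":[0,0,0]},{"delta_pos":[0,0,-0.85],"dr":[0,0,0]},{"delta_pos":[0,-0.2,0],"dr":[0,0,0]},{"delta_pos":[0,-0.3,0],"dr":[0,0,0]},{"delta_pos":[0,-0.3,0],"dr":[0,0,0]},{"delta_pos":[0,-0.2,0],"dr":[0,0,0]},{"delta_pos":[0,-0.2,0],"dr":[0,0,0]},{"delta_pos":[0,-0.2,0],"dr":[0,0,0]},{"delta_pos":[0,-0.2,0],"dr":[0,0,0]}]'
python3 -m handwheel '[{"delta_pos":[0,-0.2,0],"dr":[0,0,0]},{"delta_pos":[0,-0.2,0],"dr":[0,0,0]},{"delta_pos":[0,-0.2,0],"dr":[0,0,0]},{"delta_pos":[0,-0.1,0],"dr":[0,0,0]}]'
```

```text
t: 13.9
eef_pos: [0.496, 0.3665, 0.0925]
ee_rot: [-3.141, 0.001, -1.524]
force: [0.3, 0.4, -0.1]
width: 0.0006
gripper_force: 0.2
t: 14.3
eef_pos: [0.4957, 0.3451, 0.0919]
ee_rot: [3.141, -0.0, -1.524]
force: [-0.5, 1.1, -0.1]
width: 0.0008
gripper_force: 0.2
```

```bash
python3 -m handwheel '[{"delta_pos":[0,-0.16,-0.12],"dr":[0,0,0]},{"delta_pos":[0,-0.16,-0.13],"dr":[0,0,0]},{"delta_pos":[0,-0.16,-0.17],"dr":[0,0,0]},{"delta_pos":[0,-0.14,-0.18],"dr":[0,0,0]},{"delta_pos":[0,-0.08,-0.17],"dr":[0,0,0]},{"delta_pos":[0,-0.06,-0.17],"dr":[0,0,0]},{"delta_pos":[0,-0.03,-0.13],"dr":[0,0,0]},{"delta_pos":[0,0,-0.1],"dr":[0,0,0]},{"delta_pos":[0,0,0],"dr":[0,0,0]}]'
python3 - <<'E'
from h import *
print(get_state()["eef_pos"],get_state()["force"])
a=snap("scene","s4");b=snap("wrist","w4")
a=cv2.resize(a[180:320,200:410],(600,400));b=cv2.resize(b[0:300,100:540],(292,199))
o=np.zeros((600,600,3),np.uint8);o[:400]=a;o[400:599,:292]=b;cv2.imwrite("pics/c4.png",o[:,:,::-1])
E
```

```text
t: 15.2
eef_pos: [0.4956, 0.3219, 0.0563]
ee_rot: [3.141, -0.001, -1.524]
force: [-0.6, 0.6, -0.6]
width: 0.0002
gripper_force: 0.0
[0.49560111 0.32193727 0.05631157] [-0.6320468   0.5746353  -0.60930818]
```

View pics/c4.png

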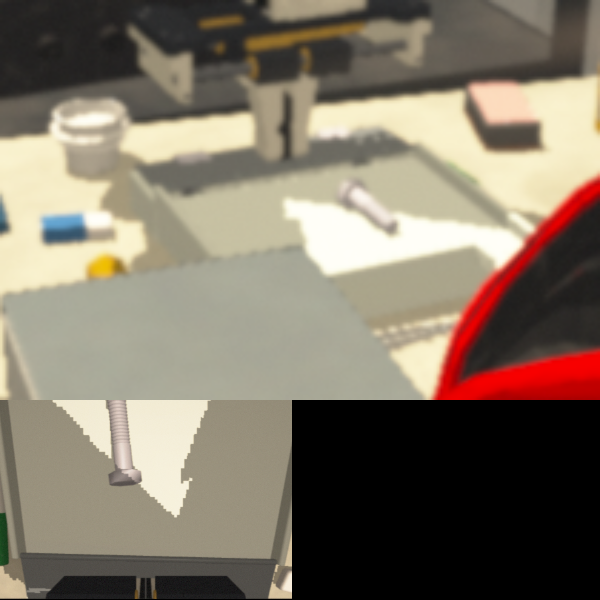

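The cover lies almost flat over the trough under the fingertips. The last few millimetres go down gently.

```bash
python3 -m handwheel '[{"delta_pos":[0,0,-0.05],"dr":[0,0,0]},{"delta_pos":[0,0,-0.05],"dr":[0,0,0]},{"delta_pos":[0,0,-0.03],"dr":[0,0,0]},{"delta_pos":[0,0,0],"dr":[0,0,0]}]'
```

```text
t: 15.7
eef_pos: [0.4958, 0.3222, 0.0531]
ee_rot: [-3.141, 0.0, -1.523]
force: [-0.2, -0.7, 0.2]
width: 0.0005
gripper_force: 0.6
```

```bash
for i in 1 2 ; do python3 -m handwheel '[{"delta_pos":[0,0,-0.03],"dr":[0,0,0]},{"delta_pos":[0,0,0],"dr":[0,0,0]}]' | egrep 'eef|^force'; done
```

```text
eef_pos: [0.4959, 0.3222, 0.053]
force: [-3.2, -1.0, 9.6]
eef_pos: [0.4959, 0.3222, 0.0529]
force: [-5.8, -2.1, 15.6]
```

There is firm contact at tip height 34 mm, which is the shut height. I'll retreat and check.

```bash
python3 -m handwheel '[{"delta_pos":[0,0,0.2],"dr":[0,0,0]},{"delta_pos":[0,0,0.6],"dr":[0,0,0]},{"delta_pos":[0,0,0.9],"dr":[0,0,0]},{"delta_pos":[0,0.5,0.9],"dr":[0,0,0]},{"delta_pos":[0,0.9,0.8],"dr":[0,0,0]},{"delta_pos":[0,0.9,0.5],"dr":[0,0,0]},{"delta_pos":[0,0.9,0],"dr":[0,0,0]},{"delta_pos":[0,0.9,0],"dr":[0,0,0]},{"delta_pos":[0,0.5,0],"dr":[0,0,0]},{"delta_pos":[0,0,0],"dr":[0,0,0]}]'
python3 - <<'E'
from h import *
np.set_printoptions(precision=3,suppress=True)
a=snap("top","top5");b=snap("scene","s5")
for k,z in dict(nut_a=.035,bolt=.038,cover_edge=.033,mix_cup=0).items():
    for r in mark_of("top",k)[:4]:
        if r["conf"]>.25: print(k,round(r["conf"],2),np.round(r["location"]),onz("top",r["location"],z)[:2])
a=cv2.resize(a[150:400,180:430],(400,400));b=cv2.resize(b[190:310,210:390],(400,267))
o=np.zeros((400,800,3),np.uint8);o[:,:400]=a;o[:267,400:]=b;cv2.imwrite("pics/c5.png",o[:,:,::-1])
E
```

```text
t: 17.1
eef_pos: [0.4955, 0.4615, 0.1674]
ee_rot: [3.141, -0.001, -1.522]
force: [0.6, 0.0, -0.1]
width: 0.0004
gripper_force: 0.0
bolt 0.72 [331. 254.] [0.516 0.223]
bolt 0.61 [363. 354.] [0.349 0.174]
cover_edge 0.83 [285. 270.] [0.491 0.302]
cover_edge 0.27 [308. 198.] [0.613 0.261]
mix_cup 0.73 [207. 332.] [0.39  0.438]
```

View pics/c5.png

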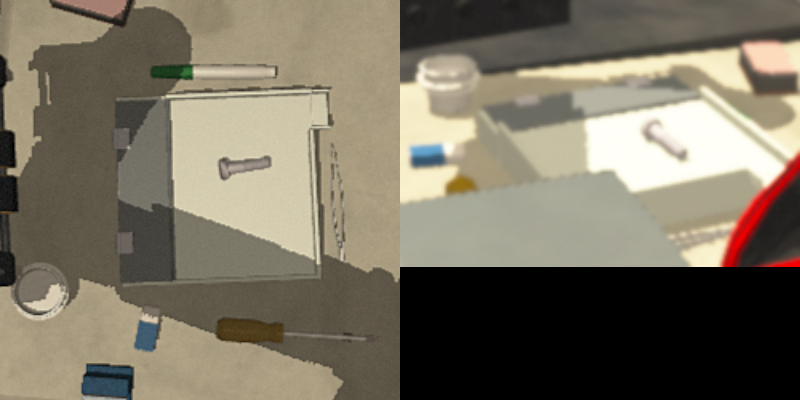

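The cover lies flat over the trough, with its edge at crop x≈172. The bolt is on the deck at (245,168), no nuts show there, and the bystanders look unmoved.

```bash
python3 -c "
from station import job_done
print(job_done())"
```

```text
the job is handed in; nothing more can be done
None
```

I swept all three nuts into the trough and pushed the cover fully shut; the bolt is still on the deck, the things around the tray look unmoved, and the job was handed in at about 17 s.

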